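# Release the ratchet jar vice

## Robot

A 6-joint arm with a two-finger parallel gripper is mounted at the origin on a cart in front of the work surface, level with it; the furniture and walls round the work are solid. World frame = base frame: x ahead of the robot, y to its left, z up, the work surface at z = 0. Lengths are in m, angles in rad, forces in N, time in s.
With the tool pointing down it reaches from about 0.375 to 0.825 m from the base axis. Payload 5.5 kg.
Tool frame: the origin (TCP) lies between the finger pads; the fingertips stand 19 mm ahead of it and the grasp point (between the pads) is the TCP; z points along the fingers, y is the line along which they close (so a half turn about z gives the same grasp; the last joint's range is limited). The gripper opens to 85 mm and grips with 20 to 120 N. Pads are 22 mm wide; open, the fingers measure 114 mm over their backs; the gripper's body (76 mm by 85 mm) begins 54 mm behind the grasp point. The pads swing forward as they close: fully open they stand 13 mm farther back than shut.
Start: joints at [1.292, 0.314, -0.047, 1.21, 0, 1.571], TCP at [0.165, 0.577, 0.25] pointing down, gripper open.
Joint ranges: [-2.67, 2.67], [-0.69, 1.73], [-1.03, 1.25], [-2.08, 2.16], [-1.42, 1.45], [-3.14, 3.14]. Speed limits (rad/s): [2.39, 2.39, 3.01, 3.14, 3.14, 3.14].

## Interface

Orientations are given as a 3x3 rotation matrix whose columns are the frame's x, y, z axes.
In Python, from bench import bot gives the robot as it stands. The module is installed in compiled form; this text tells all that it offers.
- The arm moves only by the tool carry_out, never from a script. Its arguments are lists of equal length, an entry for each row: "hand": the opening, from -1 (shut) to 1 (fully open), so that 0 is half open; "linear": the shift along the tool's x, y, z in units of 0.02 m (1.0 is 0.02 m), a list of three; "yaw": the turn about the tool's z in units of 4 degrees (1.0 is 4 degrees). A call has 1 to 20 rows; each row shifts and turns the commanded pose from where the row before left it, along the tool's axes as they then stand; what a row does not reach is not made up. A row lasts 1/12 s, in which the tool goes at most 41.7 mm and 7.16 degrees, less where a joint would pass 70% of its speed; a pose out of reach is approached as far as the arm can. A call with a number of a shift or a turn outside -1 to 1 is refused whole. A call with a gripper value outside its range is refused whole. The fingers move at their own pace and stop on an object; "newtons" is the grip in N (left out, the last holds). Time passes only in rows, so rows that do not move let the fingers close. It gives the time, the measured TCP pose, the force, the opening and the grip force at its end, in the units of the state.
- bot.read_state(): the state, without advancing time (a new reading comes with each control period).
- bot.grab_frame(name): name is "scene" or "top" or "wrist"; returns a dict with "color" (480x640x3 uint8, blue, green, red), "fx", "fy", "cx", "cy" (pixels), "k1" (the pictures are not rectified: a ray, as slopes to the right and down, at radius r is drawn at 1 + k1 r^2 times it, then the intrinsics apply), "rvec" (rotation vector, rad) and "tvec" (3), from world to camera coordinates, as OpenCV has them. Camera axes: x right, y down, z forward; pixel columns grow to the right and rows downward; lengths in m; the calibration is good to about 2 mm. A picture is of the moment at which its call begins. There is no depth.
- bot.hand_in(): hands the job in; it is judged then, once.
The state is a dict: "time_s": time; "joints": joint angles; "joint_velocities": joint speeds; "tau": joint torques, N m; "position": TCP position; "orientation": TCP orientation; "contact_force": force on the tool from outside, world axes, zero at the start; "moment": the same for the moment, N m; "gripper_width": opening from 0.0 (shut) to 1.0 (fully open); "grasp_force": force on a finger pad.
Only numpy, scipy, OpenCV 4.12 (cv2) and the standard library are available. Lean on these libraries where they do the work, as an engineer would, in place of code of your own. Each camera call takes 0.05 s, during which the arm holds its last target. There are 200 camera calls.

## Task

The glass jar is wound tight in the blue ratchet vice and the pawl is locked in the teeth: turn the black spinner knob just a touch further clockwise (tighter) until the pawl is loose, without squeezing the jar much harder. Lift the pawl out by its red cross-grip and throw it right over backward until it rests on its bar; never lever it out while it is still locked, and never turn the wheel back against it. Then wind the knob back counter-clockwise until the sliding jaw comes gently up against its brass stop collar, leaving the jar standing in its place and the things round the vice where they are.

Things in the scene. Friction and masses are not known exactly. Their poses are not given: they have to be found in the camera images.
- vice: Jar vice, bolted down. Blue base plate 180 x 380 x 14 mm; origin at worktop height under its mid-width, 15 mm off mid-length; x across it (away from the robot at yaw 0), y along it from the wheel end to the jar end. Fixed jaw with rubber vee at y 149 to 171 mm, 70 mm high; jar at y = 101 mm; two guide rods along y carry the sliding jaw; hand wheel at x = 0, y = -110 mm.
- wheel_axis (a point): On the hand wheel's vertical axis, 100 mm above the worktop. Aluminium disc, 151 mm wide; 24 saw teeth stand on its rim (tips 67 mm high, radius 59 to 75 mm); web 52 mm high, hub 70 mm high, 18 mm radius. Clockwise from above tightens, 12 mm of jaw travel a radian. A friction washer holds it wherever it is left: 11.7 N at the knob turns it free, 15 to 18 N eases it to where the pawl is loose.
- knob_grip (a point): Middle of the black spinner knob, an upright cylinder 21 mm wide, from 75 to 121 mm height; this point is 100 mm high, 47 mm from the wheel axis. It spins freely on its post, so a hand need not turn as it circles the axis. It starts near the vice's -y side of the wheel; to open, it goes counter-clockwise round the vice's +x side by 1.6 to 2.7 rad.
- pawl_pin (a point): Middle of the pawl's red cross-grip: a bar 11 mm thick, 28 mm long, parallel to the vice's x axis, right over the pawl's nose, 84 to 86 mm high when engaged. Take it by its two ends from above (28 mm, fingers closing along the vice's x); it may turn between the fingers. It circles pawl_pivot at 49 mm radius in the vice's y-z plane.
- pawl_pivot (a point): Hinge of the pawl, 92 mm high; hinge line parallel to the vice's x axis, between two blue cheeks 23 mm wide over all and up to 107 mm high. The pawl is a steel strut that slants from here down along the vice's +y to the teeth on the wheel's front rim.
- pawl_angle (a joint): Pawl angle (rad): 0 to 0.03 in the teeth, grows as the grip rises and swings over away from the wheel; past about 2.2 it falls over by itself and rests at 2.8. Locked, it stops at 0.03 to 0.14 and jams; loose, it weighs under 1 N. It comes loose when the wheel has been turned 0.02 to 0.07 rad (1 to 3 mm at the knob) clockwise; how far differs and cannot be seen.
- pawl: The pawl's steel strut, nose and red grip, 67 g; origin at the hinge. The push between it and the teeth must stay below 8 N; forcing it out while locked takes 10 to 25 N.
- wheel: The hand wheel with its ring of 24 steel saw teeth and the knob; origin on the wheel axis at worktop height, turns with the wheel.
- jaw: Sliding jaw, a blue block 128 x 25 mm, 59 mm high, with a toothed rack that runs under the wheel; origin under the middle of the block. It slides along the vice's y.
- jaw_heel (a point): Point on the wheel-side face of the sliding jaw, on the front guide rod (vice x = -50 mm, 36 mm high): the spot that meets the stop collar.
- collar_face (a point): Middle of the jar-side face of the brass stop collar (27 mm wide, 12 mm thick, clamped on the front guide rod, 36 mm high); axes as the vice. The jaw is fully open when jaw_heel has come back along the vice's -y to this point. The push on it must stay below 50 N: about 12 N at the knob on top of the wheel's own drag.
- collar: The brass stop collar itself, fixed; origin under its jar-side face at worktop height.
- pad: Sprung pad with rubber face on the sliding jaw, 74 x 36 mm, that presses the jar into the vee: 8 to 18 N at the start, about 20 N when the pawl has just come loose, and 17 N more for each further 0.1 rad of the wheel (4.7 mm at the knob); over 31 N (19.5 N at the knob) is too much for the glass. Origin at its back, at worktop height.
- jar: Glass jar of steel beads under a foil hood, 69 mm wide, 93 mm high, about 0.16 kg, standing on the vice's rubber mat (16 mm high) between vee and pad; origin under its middle.
- spare_jar: A second hooded jar, 68 mm wide, 93 mm high, standing loose on the worktop behind the vice; bystander.
- tape: Roll of masking tape, 104 mm wide, 25 mm high, lying loose in front of the vice; bystander.
- scissors: Scissors with blue handles, 87 x 199 x 9 mm, lying loose beyond the wheel end of the vice; bystander.

How it is judged:
On the way, in this order (a step that is already met when the one before it is completed fails the run):
1. the pawl has been thrown over and rests on its bar (value of joint pawl_angle above 2.5 rad), for 0.2 s.
2. the sliding jaw has come back to the stop collar (y of jaw_heel in the frame of collar_face below 0.0015 m and value of joint pawl_angle above 2.5 rad), for 0.2 s.
At the end, for the whole second after the job is handed in: Pawl thrown over (joint above 2.5 rad); sliding jaw at rest against the collar (gap under 1.5 mm); jar upright (0.1 rad) and within 8 mm of its start; spare jar, tape and scissors within 20 mm of their starts, spare jar upright (all of step 2 and angle between each of jar, spare_jar's own z axis and vertical below 0.1 rad and distance of jar from where it was at the start of the episode below 0.008 m and linear speed of jar below 0.02 m/s and linear speed of jaw below 0.005 m/s and distance of each of spare_jar, tape, scissors from where it was at the start of the episode below 0.02 m); the robot touches nothing.
It fails at once if the pawl is forced: it and the teeth push on one another with more than 8 N (levered out while locked, or the wheel turned back against it) (contact force between pawl and wheel above 8 N).
It fails at once if the jar is squeezed with more than 31 N (contact force between pad and jar above 31 N).
It fails at once if the jaw is rammed against the stop collar with more than 50 N (contact force between jaw and collar above 50 N).
It fails at once if the jar tips over (angle between jar's own z axis and vertical above 0.3 rad).
It also fails if it takes over 72 s, if anything falls off the work surface, if the arm or the gripper's body presses on something with over 40 N, if the wrist force passes 120 N, or if a joint passes its speed limit or range.

## Working session

There is one attempt and no reset: what is moved stays moved. The work goes in short steps, Python scripts to look and compute and a tool call to move; the robot and the scene stay as the last step left them, time stands still between calls to the robot, and variables do not carry over. Pictures are saved under pics/ and viewed, at most 10 in all, crops included, and the job is handed in when it is done.

Besides the shell and the picture viewer there is one more tool, called after ">>>" by a JSON object that holds its "name" and its "arguments". carry_out: Moves the arm, as the interface text tells. Its arguments: {"type":"object","properties":{"hand":{"type":"array","items":{"type":"number"}},"linear":{"type":"array","items":{"type":"array","items":{"type":"number"}}},"yaw":{"type":"array","items":{"type":"number"}},"newtons":{"type":"number"}},"required":["hand","linear","yaw"]}

```bash
mkdir -p pics
python3 - <<'E'
from bench import bot
import cv2
s=bot.read_state();print(s)
for n in("scene","top"):
    f=bot.grab_frame(n);cv2.imwrite(f"pics/{n}0.png",f["color"]);print(n,{k:v for k,v in f.items() if k!="color"})
E
```

```text
{'time_s': 0.0, 'joints': array([ 1.29201103e+00,  3.14206686e-01, -4.80656968e-02,  1.21020703e+00,
       -3.54345079e-05,  1.57079356e+00]), 'joint_velocities': array([ 0.00136124, -0.00026654, -0.00053245, -0.00041418, -0.0002022 ,
       -0.00124008]), 'tau': array([ 1.73582710e-03, -5.39592111e+01,  3.39747727e+01,  1.91950350e-02,
        3.30841112e-04,  5.50629665e-06]), 'position': array([0.16497417, 0.57630969, 0.249452  ]), 'orientation': array([[-9.61391198e-01,  2.75184992e-01, -4.29097738e-04],
       [ 2.75185325e-01,  9.61389821e-01, -1.62785037e-03],
       [-3.54297955e-05, -1.68308242e-03, -9.99998583e-01]]), 'contact_force': array([-0.07232521, -0.46834984, -0.58422152]), 'moment': array([0.00103661, 0.01033696, 0.02509553]), 'grasp_force': 0.0, 'gripper_width': 1.0061871581643769}
scene {'fx': 468.3886532177843, 'fy': 468.3886532177843, 'cx': 318.60351555659616, 'cy': 242.23989589351197, 'k1': -0.025022104952153963, 'rvec': array([ 0.63596669, -2.68990678,  1.09169589]), 'tvec': array([0.50646753, 0.25013313, 0.78498095])}
top {'fx': 466.41578099078885, 'fy': 466.41578099078885, 'cx': 326.87770506111474, 'cy': 240.60352764970938, 'k1': 0.0024398363948378086, 'rvec': array([ 2.13951737, -2.15540538,  0.11365417]), 'tvec': array([-0.01503277,  0.5831143 ,  1.0925603 ])}
```

View pics/scene0.png

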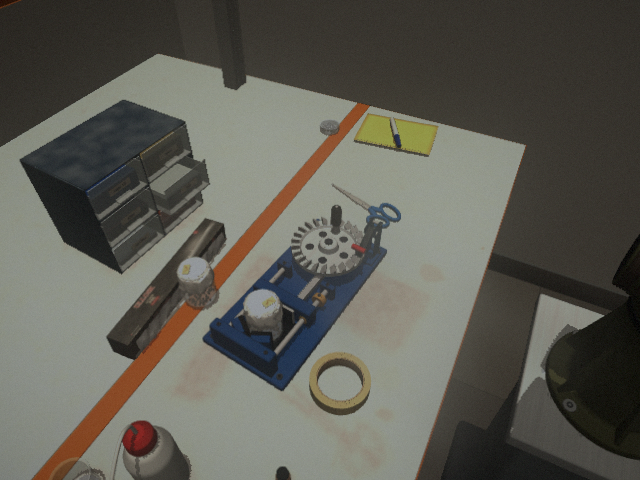

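View pics/top0.png

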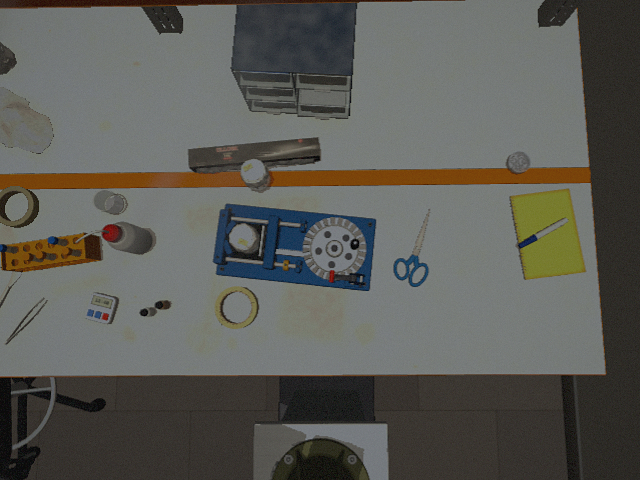

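The scene view shows the vice with the wheel at about (330,245), the black knob at (336,215) and the red grip at (360,248). The top view shows the wheel at (334,248), the knob at (355,244) and the grip at (334,276). I'll enlarge both around the wheel.

```bash
cat > h.py <<'E'
import numpy as np, cv2
from scipy.optimize import least_squares
from bench import bot
CAL={'scene':(468.3886532177843,318.60351555659616,242.23989589351197,-0.025022104952153963,[0.63596669,-2.68990678,1.09169589],[0.50646753,0.25013313,0.78498095]),
'top':(466.41578099078885,326.87770506111474,240.60352764970938,0.0024398363948378086,[2.13951737,-2.15540538,0.11365417],[-0.01503277,0.5831143,1.0925603])}
def cal(n,f=None):
    if f is not None: return (f['fx'],f['cx'],f['cy'],f['k1'],f['rvec'],f['tvec'])
    return CAL[n]
def proj(c,P):
    fx,cx,cy,k,r,t=c
    return cv2.projectPoints(np.float64(P).reshape(-1,3),np.float64(r),np.float64(t),np.array([[fx,0,cx],[0,fx,cy],[0,0,1.]]),np.array([k,0,0,0.]))[0][:,0]
def atz(c,uv,z):
    fx,cx,cy,k,r,t=c
    n=cv2.undistortPoints(np.float64(uv).reshape(1,1,2),np.array([[fx,0,cx],[0,fx,cy],[0,0,1.]]),np.array([k,0,0,0.]))[0,0]
    R=cv2.Rodrigues(np.float64(r))[0];o=-R.T@np.float64(t);d=R.T@np.r_[n,1]
    return o+d*(z-o[2])/d[2]
E
python3 - <<'E'
import cv2,numpy as np
a=cv2.imread('pics/top0.png')[195:305,205:385]
b=cv2.imread('pics/scene0.png')[185:395,195:405]
cv2.imwrite('pics/topc.png',cv2.resize(a,None,fx=4.4,fy=4.4,interpolation=cv2.INTER_CUBIC))
cv2.imwrite('pics/scenec.png',cv2.resize(b,None,fx=2.8,fy=2.8,interpolation=cv2.INTER_CUBIC))
E
```

```text
(no output)
```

View pics/topc.png

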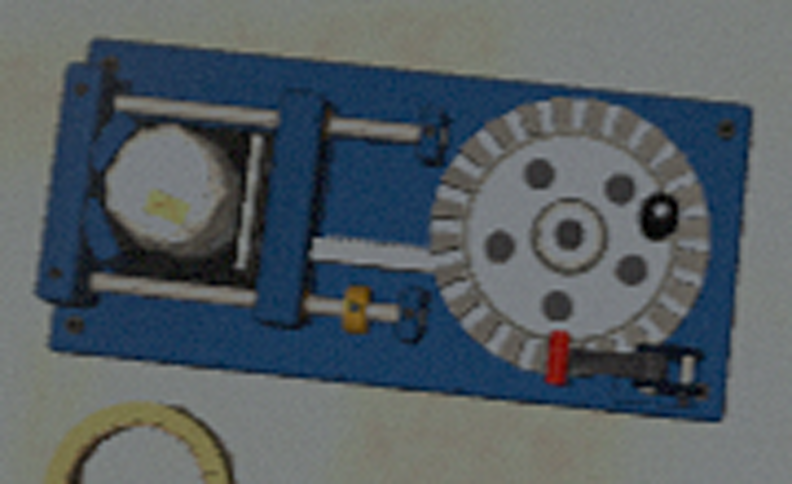

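View pics/scenec.png

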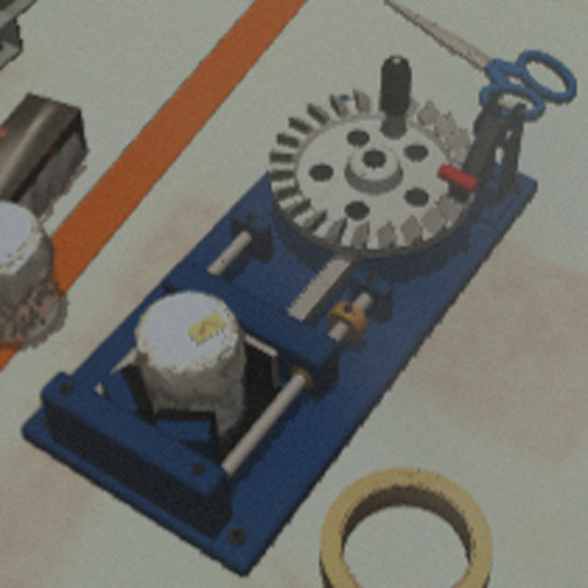

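The top crop shows plate corners at (750,106), (720,420), (50,348) and (92,40), the hub at (569,235), the knob top near (660,208) and the grip at (558,358). The scene crop shows the hub at (374,158), the knob top at (397,63) and the grip at (459,178). Next I fit the vice pose to these.

Run:
```python
from h import *
T=lambda u,v:(205+(u+.5)/4.4-.5,195+(v+.5)/4.4-.5)
S=lambda u,v:(195+(u+.5)/2.8-.5,185+(v+.5)/2.8-.5)
ct,cs=CAL['top'],CAL['scene']
obs=[(ct,T(750,106),(90,-205,14)),(ct,T(720,420),(-90,-205,14)),(ct,T(50,348),(-90,175,14)),(ct,T(92,40),(90,175,14)),(ct,T(569,235),(0,-110,70)),
(cs,S(245,573),(-90,175,14)),(cs,S(22,430),(90,175,14)),(cs,S(536,183),(-90,-205,14)),(cs,S(374,158),(0,-110,70))]
def W(p,P):
    c,s=np.cos(p[2]),np.sin(p[2]);P=np.float64(P)/1000
    return np.array([p[0]+c*P[0]-s*P[1],p[1]+s*P[0]+c*P[1],P[2]])
def res(p): return np.concatenate([proj(c,W(p,P))[0]-uv for c,uv,P in obs])
r=least_squares(res,[.5,.05,0],loss='soft_l1');p=r.x
print(p,np.round(res(p).reshape(-1,2),1).tolist()); np.save('vice.npy',p)
def tri(uvt,uvs):
    q=least_squares(lambda X:np.r_[proj(ct,X)[0]-uvt,proj(cs,X)[0]-uvs],[.5,0,.08]);return q.x,np.round(q.fun,1)
R=np.array([[np.cos(p[2]),-np.sin(p[2])],[np.sin(p[2]),np.cos(p[2])]])
for n,a,b in(('grip',T(558,358),S(459,178)),('knobtop',T(660,206),S(397,63)),('hub',T(569,235),S(374,158)),('collar',T(356,308),S(349,321))):
    X,e=tri(a,b);print(n,X.round(4),(R.T@(X[:2]-p[:2])).round(4),e)
print('axis',W(p,(0,-110,100)))
for z,uv in((.121,T(660,206)),(.121,T(660,202))): print(atz(ct,uv,z))
print(atz(cs,S(397,63),.121),atz(ct,T(558,358),.089),atz(cs,S(459,178),.086))
print(atz(ct,T(684,376),.1))
```

```text
[ 0.57432368  0.07343261 -0.11187601] [[0.6, -0.6], [0.6, 0.7], [-1.3, 0.7], [-1.1, -0.8], [-0.2, -0.4], [0.2, 0.1], [-1.5, -0.1], [1.8, -1.1], [0.3, -0.3]]
grip [ 0.4955 -0.0301  0.0854] [-0.0668 -0.1117] [-0.1 -0.2  0.2  0. ]
knobtop [ 0.5693 -0.0833  0.1187] [ 0.0125 -0.1563] [ 0.1  0.4 -0.4 -0.1]
hub [ 0.5621 -0.0361  0.0686] [ 1.000e-04 -1.102e-01] [-0.1 -0.4  0.3  0.1]
collar [0.525  0.0803 0.0378] [-0.0498  0.0014] [ 0.1  0.2 -0.2 -0. ]
axis [ 0.56204298 -0.03587971  0.1       ]
[ 0.56992037 -0.08295143  0.121     ]
[ 0.57196767 -0.0829792   0.121     ]
[ 0.56759424 -0.08108256  0.121     ] [ 0.49481614 -0.03026522  0.089     ] [ 0.49565843 -0.02946013  0.086     ]
[ 0.48459711 -0.09490285  0.1       ]
```

>>> {"name": "carry_out", "arguments": {"hand": [0.1,0.1,0.1,0.1,0.1,0.1,0.1,0.1,0.1,0.1,0.1,0.1,0.1,0.1,0.1,0.1,0.1,0.1,0.1,0.1], "linear": [[0,0,0],[0,0,0],[0,0,0],[-0.77,-0.98,0],[-0.77,-0.98,0],[-0.77,-0.98,0],[-0.77,-0.98,0],[-0.77,-0.98,0],[-0.77,-0.98,0],[-0.77,-0.98,0],[-0.77,-0.98,0],[-0.77,-0.98,0],[-0.77,-0.98,0],[-0.77,-0.98,0],[-0.77,-0.98,0],[-0.77,-0.98,0],[-0.77,-0.98,0],[-0.77,-0.98,0],[-0.77,-0.98,0],[-0.77,-0.98,0]], "yaw": [-0.8,-0.8,-0.8,0,0,0,0,0,0,0,0,0,0,0,0,0,0,0,0,0], "newtons": 50}}

```text
time_s: 1.77
position: [0.3885, 0.2154, 0.2501]
orientation: [[-0.994, 0.111, -0.0], [0.111, 0.994, -0.0], [0.0, -0.0, -1.0]]
contact_force: [-0.1, 0.1, -0.0]
gripper_width: 0.549
grasp_force: 0.0
```

>>> {"name": "carry_out", "arguments": {"hand": [0.1,0.1,0.1,0.1,0.1,0.1,0.1,0.1,0.1,0.1,0.1,0.1,0.1,0.1,0.1,0.1], "linear": [[-0.77,-0.98,0],[-0.77,-0.98,0],[-0.77,-0.98,0],[-0.77,-0.98,0],[-0.77,-0.98,0],[-0.77,-0.98,0],[-0.77,-0.98,0],[-0.77,-0.98,0],[-0.77,-0.98,0],[-0.77,-0.98,0],[-0.77,-0.98,0],[-0.77,-0.98,0],[-0.77,-0.98,0],[-0.77,-0.98,0],[0,0,0],[0,0,0]], "yaw": [0,0,0,0,0,0,0,0,0,0,0,0,0,0,0,0]}}

```text
time_s: 3.1
position: [0.5721, -0.0808, 0.2495]
orientation: [[-0.994, 0.113, -0.001], [0.113, 0.994, 0.0], [0.001, 0.0, -1.0]]
contact_force: [-0.9, 0.6, 0.0]
gripper_width: 0.548
grasp_force: 0.0
```

>>> {"name": "carry_out", "arguments": {"hand": [0.1,0.1,0.1,0.1,0.1,0.1,0.1,0.1], "linear": [[0.115,-0.15,0.5],[0,0,0.9],[0,0,0.9],[0,0,0.9],[0,0,0.9],[0,0,0.5],[0,0,0],[0,0,0]], "yaw": [0,0,0,0,0,0,0,0]}}

```text
time_s: 3.77
position: [0.5687, -0.0821, 0.158]
orientation: [[-0.994, 0.11, -0.001], [0.11, 0.994, 0.0], [0.001, 0.0, -1.0]]
contact_force: [0.2, -0.5, -0.0]
gripper_width: 0.552
grasp_force: 0.0
```

Run:
```python
from h import *
f=bot.grab_frame('wrist');cv2.imwrite('pics/w1.png',f['color']);c=cal('w',f)
s=bot.read_state();print(s['position'],s['contact_force'],s['joints'])
X,Y=np.array([.9937,-.1117,0]),np.array([.1117,.9937,0])
ax=np.array([.562,-.0359,.1])
for n,P in(('knobtop',[.5695,-.0835,.121]),('hub',ax-[0,0,.03]),('grip',[.4955,-.030,.0855]),('cheek',[.4901,-.0783,.107])):print(n,proj(c,P)[0].round())
```

```text
[ 0.56947719 -0.08234097  0.1588494 ] [ 0.79978727  0.54260382 -0.16217467] [-1.43613176e-01  3.19231961e-01 -2.53369655e-01  9.97859991e-01
  3.29755470e-05 -3.30076151e-02]
knobtop [317. 289.]
hub [389. 235.]
grip [399. 129.]
cheek [310. 130.]
```

View pics/w1.png

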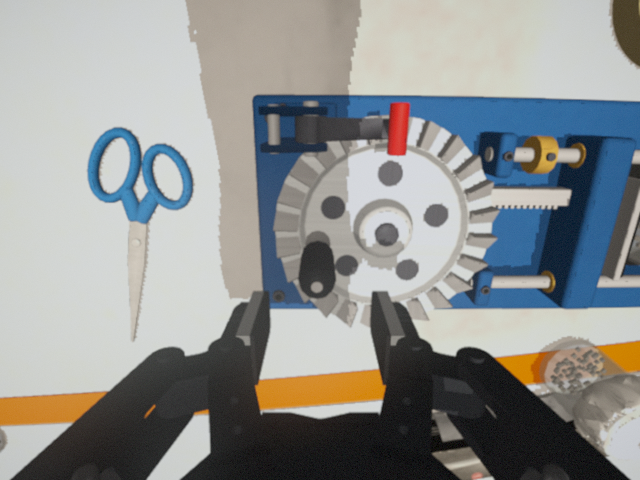

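The wrist view shows the knob top at (318,286) and the grip at (400,129), matching my predictions of (317,289) and (399,129). I'll descend and grip the knob, with the fingers closing along the radius so the grip doesn't turn the wheel.

>>> {"name": "carry_out", "arguments": {"hand": [0.1,0.1,0.1,0.1,0.1,0.1,0.1], "linear": [[0,-0.04,0.7],[0,0,0.7],[0,0,0.7],[0,0,0.5],[0,0,0.25],[0,0,0],[0,0,0]], "yaw": [0,0,0,0,0,0,0]}}

```text
time_s: 4.4
position: [0.5698, -0.0835, 0.1019]
orientation: [[-0.994, 0.111, 0.001], [0.111, 0.994, -0.0], [-0.001, -0.0, -1.0]]
contact_force: [-0.3, -0.8, 0.9]
gripper_width: 0.548
grasp_force: 0.0
```

>>> {"name": "carry_out", "arguments": {"hand": [-0.2,-0.5,-0.6,-0.7,-0.8,-1,-1,-1], "linear": [[0,0,0],[0,0,0],[0,0,0],[0,0,0],[0,0,0],[0,0,0],[0,0,0],[0,0,0]], "yaw": [0,0,0,0,0,0,0,0], "newtons": 50}}

```text
time_s: 5.07
position: [0.5701, -0.084, 0.1023]
orientation: [[-0.994, 0.111, 0.002], [0.111, 0.994, -0.001], [-0.002, -0.001, -1.0]]
contact_force: [-0.6, -1.7, 5.5]
gripper_width: 0.233
grasp_force: 48.7
```

>>> {"name": "carry_out", "arguments": {"hand": [-1,-1,-1,-1,-1], "linear": [[0.015,-0.004,0],[0.015,-0.004,0],[0.015,-0.004,0],[0,0,0],[0,0,0]], "yaw": [0,0,0,0,0]}}

```text
time_s: 5.48
position: [0.5699, -0.084, 0.1023]
orientation: [[-0.994, 0.111, 0.003], [0.111, 0.994, -0.001], [-0.003, -0.0, -1.0]]
contact_force: [2.1, -2.0, 6.4]
gripper_width: 0.233
grasp_force: 48.9
```

```bash
cat > st.py <<'E'
from h import *
import sys
ax=np.array([.562,-.0359])
F=[];P=[]
for i in range(int(sys.argv[1]) if len(sys.argv)>1 else 1):
    if i: bot.grab_frame('top')
    s=bot.read_state();F.append(s['contact_force']);P.append(s['position'])
F=np.array(F);P=np.mean(P,0);r=P[:2]-ax;R=np.hypot(*r);u=r/R;cw=np.array([u[1],-u[0]])
th=np.arctan2(r[1],r[0])+.1119
print('t',round(s['time_s'],2),'P',P.round(4),'R',round(R*1000,2),'th_vice',round(th,4),'Fcw on knob',(-F[:,:2]@cw).round(2),'Frad on tool',(F[:,:2]@u).round(2),'Fz',F[:,2].round(1))
E
python3 st.py 3
```

```text
t 5.58 P [ 0.57   -0.084   0.1023] R 48.76 th_vice -1.2947 Fcw on knob [1.78 0.81 1.24] Frad on tool [2.28 0.92 1.72] Fz [6.4 6.5 6.1]
```

>>> {"name": "carry_out", "arguments": {"hand": [-1,-1,-1,-1,-1,-1], "linear": [[0.025,-0.007,0],[0.025,-0.007,0],[0.025,-0.007,0],[0.025,-0.007,0],[0,0,0],[0,0,0]], "yaw": [0,0,0,0,0,0]}}

```text
time_s: 6.08
position: [0.5697, -0.084, 0.1024]
orientation: [[-0.994, 0.111, 0.006], [0.111, 0.994, 0.0], [-0.006, 0.001, -1.0]]
contact_force: [8.7, 1.0, 1.1]
gripper_width: 0.23
grasp_force: 48.9
```

```bash
python3 st.py 3
```

```text
t 6.18 P [ 0.5697 -0.084   0.1024] R 48.76 th_vice -1.3006 Fcw on knob [8.72 8.79 8.59] Frad on tool [0.34 2.66 1.47] Fz [1.1 1.3 2.1]
```

>>> {"name": "carry_out", "arguments": {"hand": [-1,-1,-1,-1,-1], "linear": [[0.025,-0.007,0],[0.025,-0.007,0],[0.015,-0.004,0],[0,0,0],[0,0,0]], "yaw": [0,0,0,0,0]}}

```text
time_s: 6.6
position: [0.5695, -0.0841, 0.1024]
orientation: [[-0.994, 0.111, 0.008], [0.111, 0.994, 0.0], [-0.008, 0.001, -1.0]]
contact_force: [12.8, -0.2, -3.0]
gripper_width: 0.229
grasp_force: 48.9
```

```bash
python3 st.py 3
```

```text
t 6.7 P [ 0.5695 -0.0841  0.1025] R 48.77 th_vice -1.3036 Fcw on knob [12.57 12.18 11.98] Frad on tool [2.21 2.31 1.76] Fz [-3.  -1.3 -1.4]
```

>>> {"name": "carry_out", "arguments": {"hand": [-1,-1,-1,-1], "linear": [[0.025,-0.007,0],[0.015,-0.004,0],[0,0,0],[0,0,0]], "yaw": [0,0,0,0]}}

```text
time_s: 7.03
position: [0.5692, -0.0841, 0.1024]
orientation: [[-0.994, 0.11, 0.009], [0.11, 0.994, 0.001], [-0.009, 0.002, -1.0]]
contact_force: [14.0, 0.4, -3.9]
gripper_width: 0.234
grasp_force: 48.9
```

```bash
python3 st.py 3
```

```text
t 7.13 P [ 0.5692 -0.0841  0.1025] R 48.76 th_vice -1.3098 Fcw on knob [13.94 13.91 12.9 ] Frad on tool [1.65 1.75 2.19] Fz [-3.9 -3.6 -4.2]
```

>>> {"name": "carry_out", "arguments": {"hand": [-1,-1,-1,-1,-1], "linear": [[0.025,-0.008,0],[0.025,-0.008,0],[0.025,-0.008,0],[0,0,0],[0,0,0]], "yaw": [0,0,0,0,0]}}

```text
time_s: 7.55
position: [0.568, -0.0843, 0.1025]
orientation: [[-0.994, 0.11, 0.01], [0.11, 0.994, 0.001], [-0.009, 0.002, -1.0]]
contact_force: [14.8, 1.6, -4.7]
gripper_width: 0.232
grasp_force: 49.0
```

```bash
python3 st.py 3
```

```text
t 7.65 P [ 0.568  -0.0843  0.1025] R 48.75 th_vice -1.3346 Fcw on knob [14.93 15.07 15.56] Frad on tool [0.23 1.12 0.94] Fz [-4.7 -4.2 -3.9]
```

>>> {"name": "carry_out", "arguments": {"hand": [-1,-1,-1,-1,-1], "linear": [[0.025,-0.007,0],[0.025,-0.007,0],[0.025,-0.007,0],[0,0,0],[0,0,0]], "yaw": [0,0,0,0,0]}}

```text
time_s: 8.07
position: [0.5669, -0.0844, 0.1025]
orientation: [[-0.994, 0.11, 0.01], [0.11, 0.994, 0.001], [-0.01, 0.002, -1.0]]
contact_force: [15.5, 1.1, -5.2]
gripper_width: 0.23
grasp_force: 49.0
```

```bash
python3 st.py 4
```

```text
t 8.22 P [ 0.5669 -0.0844  0.1025] R 48.75 th_vice -1.3589 Fcw on knob [15.56 15.92 16.62 16.47] Frad on tool [ 0.42 -0.8  -0.76 -0.09] Fz [-5.2 -4.8 -5.7 -4.9]
```

>>> {"name": "carry_out", "arguments": {"hand": [-1,-1,-1,-1,-1], "linear": [[0.025,-0.006,0],[0.025,-0.006,0],[0.025,-0.006,0],[0,0,0],[0,0,0]], "yaw": [0,0,0,0,0]}}

```text
time_s: 8.63
position: [0.5657, -0.0844, 0.1025]
orientation: [[-0.994, 0.11, 0.011], [0.11, 0.994, 0.002], [-0.011, 0.003, -1.0]]
contact_force: [17.4, 1.9, -6.3]
gripper_width: 0.23
grasp_force: 49.1
```

```bash
python3 st.py 4
```

```text
t 8.78 P [ 0.5657 -0.0845  0.1025] R 48.72 th_vice -1.3823 Fcw on knob [17.48 17.   17.46 17.4 ] Frad on tool [-0.61  0.15  0.93 -0.18] Fz [-6.3 -6.4 -6.4 -6.8]
```

>>> {"name": "carry_out", "arguments": {"hand": [-1,-1,-1,-1,-1,-1], "linear": [[-0.05,0.011,0],[-0.05,0.011,0],[-0.05,0.011,0],[-0.05,0.011,0],[0,0,0],[0,0,0]], "yaw": [0,0,0,0,0,0]}}

```text
time_s: 9.28
position: [0.5662, -0.0844, 0.1024]
orientation: [[-0.994, 0.111, 0.005], [0.111, 0.994, 0.001], [-0.005, 0.001, -1.0]]
contact_force: [5.8, 1.2, 3.9]
gripper_width: 0.231
grasp_force: 50.2
```

```bash
python3 st.py 2
```

```text
t 9.33 P [ 0.5662 -0.0844  0.1024] R 48.68 th_vice -1.3727 Fcw on knob [5.91 6.37] Frad on tool [-0.68  1.04] Fz [3.9 4.5]
```

>>> {"name": "carry_out", "arguments": {"hand": [-1,-1,-0.6,-0.3,0,0.1,0.1,0.1,0.1,0.1,0.1,0.1,0.1], "linear": [[-0.04,0.01,0],[0,0,0],[0,0,0],[0,0,0],[0,0,0],[0,0,0],[0,0,-0.6],[0,0,-0.9],[0,0,-0.9],[0,0,-0.6],[0,0,0],[0,0,0],[0,0,0]], "yaw": [0,0,0,0,0,0,0,0,0,0.5,1,1,1]}}

```text
time_s: 10.42
position: [0.5639, -0.0844, 0.161]
orientation: [[-0.936, 0.351, -0.001], [0.351, 0.936, 0.0], [0.001, -0.0, -1.0]]
contact_force: [-0.4, -0.8, 0.1]
gripper_width: 0.551
grasp_force: 0.0
```

>>> {"name": "carry_out", "arguments": {"hand": [0.1,0.1,0.1,0.1,0.1,0.1,0.1,0.1,0.1,0.1,0.1,0.1,0.1,0.1,0.1,0.1,0.1,0.1,0.1,0.1], "linear": [[0,0,0],[0,0,0],[0,0,0],[0,0,0],[0,0,0],[0,0,0],[0,0,0],[0,0,0],[0,0,0],[0,0,0],[0,0,0],[0,0,0],[0,0,0],[0,0,0],[0,0,0],[0,0,0],[0,0,0],[0,0,0],[0,0,0],[0,0,0]], "yaw": [1,1,1,1,1,1,1,1,1,1,1,1,1,1,1,1,1,1,1,0]}}

```text
time_s: 12.08
position: [0.5636, -0.0844, 0.1605]
orientation: [[0.113, 0.994, -0.002], [0.994, -0.113, 0.0], [0.0, -0.002, -1.0]]
contact_force: [0.1, 1.0, 0.4]
gripper_width: 0.554
grasp_force: 0.0
```

>>> {"name": "carry_out", "arguments": {"hand": [0.1,0.1,0.1,0.1,0.1,0.1,0.1], "linear": [[0.45,-0.75,0],[0.45,-0.75,0],[0.45,-0.75,0],[0.45,-0.75,0],[0.45,-0.75,0],[0,0,0],[0,0,0]], "yaw": [0,0,0,0,0,0,0]}}

```text
time_s: 12.67
position: [0.4944, -0.0313, 0.1612]
orientation: [[0.109, 0.994, -0.001], [0.994, -0.109, -0.0], [-0.0, -0.001, -1.0]]
contact_force: [1.5, -0.0, -1.2]
gripper_width: 0.549
grasp_force: 0.0
```

Run:
```python
from h import *
f=bot.grab_frame('wrist');cv2.imwrite('pics/w2.png',f['color']);c=cal('w',f)
s=bot.read_state();print(s['position'],s['contact_force'],s['joints'].round(3))
for n,P in(('knobtop',[.566,-.084,.121]),('grip',[.4955,-.030,.0855]),('hub',[.562,-.0359,.07]),('tcp',s['position'])):print(n,proj(c,P)[0].round())
```

```text
[ 0.4952783  -0.03160179  0.1613063 ] [ 1.01806951  0.80163567 -0.08721038] [-0.064  0.177 -0.435  0.959 -0.     1.617]
knobtop [452. 353.]
grip [321. 257.]
hub [420. 246.]
tcp [322. 328.]
```

View pics/w2.png

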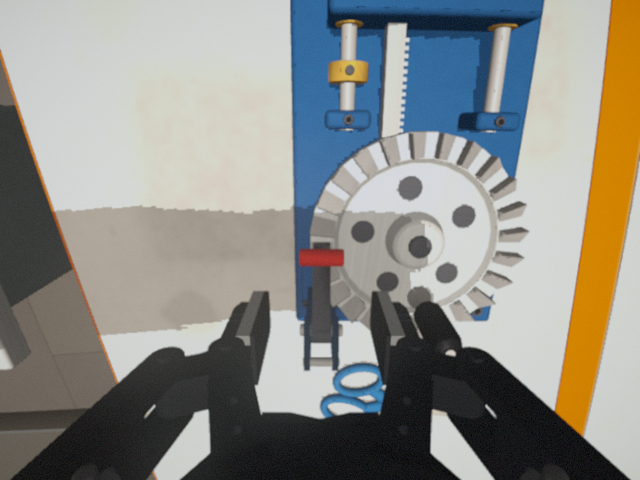

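The wrist view shows the red grip at (321,257), exactly where I predicted it. I'll descend and take it gently.

>>> {"name": "carry_out", "arguments": {"hand": [0.1,0.1,0.1,0.1,0.1,0.1,0.1], "linear": [[0.08,0,0.8],[0,0,0.9],[0,0,0.8],[0,0,0.6],[0,0,0.4],[0,0,0.16],[0,0,0]], "yaw": [0,0,0,0,0,0,0]}}

```text
time_s: 13.3
position: [0.4952, -0.0302, 0.0874]
orientation: [[0.111, 0.994, -0.001], [0.994, -0.111, 0.0], [-0.0, -0.001, -1.0]]
contact_force: [-0.2, 0.9, 0.3]
gripper_width: 0.548
grasp_force: 0.0
```

>>> {"name": "carry_out", "arguments": {"hand": [-0.1,-0.2,-0.25,-0.3,-0.35,-0.4,-0.6,-0.6], "linear": [[0,0,0],[0,0,0],[0,0,0],[0,0,0],[0,0,0],[0,0,0],[0,0,0],[0,0,0]], "yaw": [0,0,0,0,0,0,0,0], "newtons": 20}}

```text
time_s: 13.97
position: [0.4955, -0.0299, 0.0887]
orientation: [[0.111, 0.994, 0.001], [0.994, -0.111, -0.0], [0.0, 0.001, -1.0]]
contact_force: [-2.0, -0.2, 6.1]
gripper_width: 0.324
grasp_force: 19.6
```

```bash
python3 -c "
from bench import bot
s=bot.read_state();print(s['position'],s['contact_force'],s['grasp_force'],s['gripper_width'])"
```

```text
[ 0.49551457 -0.02990466  0.08865097] [-1.96907571 -0.17738329  6.13207551] 19.583713710308075 0.32416945427998184
```

The closing pads press down on the pawl with about 6 N. I'll ease that off and then lift a little to test whether it's loose.

>>> {"name": "carry_out", "arguments": {"hand": [-0.6,-0.6,-0.6,-0.6], "linear": [[0,0,-0.03],[0,0,-0.035],[0,0,0],[0,0,0]], "yaw": [0,0,0,0]}}

```text
time_s: 14.3
position: [0.4954, -0.0298, 0.0893]
orientation: [[0.111, 0.994, 0.0], [0.994, -0.111, 0.0], [0.0, 0.0, -1.0]]
contact_force: [1.1, 0.4, -1.5]
gripper_width: 0.318
grasp_force: 19.8
```

>>> {"name": "carry_out", "arguments": {"hand": [-0.6,-0.6,-0.6], "linear": [[0,0,-0.035],[0,0,0],[0,0,0]], "yaw": [0,0,0]}}

```text
time_s: 14.55
position: [0.4954, -0.0297, 0.0901]
orientation: [[0.111, 0.994, 0.0], [0.994, -0.111, 0.0], [0.0, 0.0, -1.0]]
contact_force: [2.1, 1.7, -1.2]
gripper_width: 0.32
grasp_force: 19.8
```

>>> {"name": "carry_out", "arguments": {"hand": [-0.6,-0.6,-0.6], "linear": [[0,0,-0.04],[0,0,0],[0,0,0]], "yaw": [0,0,0]}}

```text
time_s: 14.8
position: [0.4954, -0.0296, 0.0909]
orientation: [[0.111, 0.994, 0.0], [0.994, -0.111, 0.001], [0.001, 0.0, -1.0]]
contact_force: [3.4, 2.1, -2.3]
gripper_width: 0.321
grasp_force: 19.9
```

>>> {"name": "carry_out", "arguments": {"hand": [-0.6,-0.6,-0.6], "linear": [[0,0,-0.04],[0,0,0],[0,0,0]], "yaw": [0,0,0]}}

```text
time_s: 15.05
position: [0.4953, -0.0297, 0.0918]
orientation: [[0.111, 0.994, 0.0], [0.994, -0.111, 0.001], [0.001, 0.0, -1.0]]
contact_force: [3.1, 4.3, -3.5]
gripper_width: 0.317
grasp_force: 19.9
```

```bash
python3 -c "
from bench import bot
import numpy as np
F=[]
for i in range(5):
    s=bot.read_state();F.append(s['contact_force']);bot.grab_frame('top')
print(np.round(F,1),s['position'],s['moment'],s['joints'])"
```

```text
[[ 3.1  4.3 -3.5]
 [ 2.3  4.2 -3. ]
 [ 3.3  3.4 -2.2]
 [ 3.   4.1 -2.7]
 [ 2.1  4.6 -2.5]] [ 0.49531354 -0.02965485  0.09172428] [ 0.95712695 -0.6443927   0.03795322] [-6.01870411e-02  2.46221754e-01 -5.24921138e-01  7.99454931e-01
  6.16557812e-04  1.62169718e+00]
```

>>> {"name": "carry_out", "arguments": {"hand": [-0.6,-0.6,-0.6,-0.6], "linear": [[0.02,0.015,0],[0.02,0.015,0],[0,0,-0.03],[0,0,0]], "yaw": [0,0,0,0]}}

```text
time_s: 15.63
position: [0.4954, -0.0296, 0.0922]
orientation: [[0.111, 0.994, -0.001], [0.994, -0.111, -0.001], [-0.001, -0.001, -1.0]]
contact_force: [0.8, 0.9, -2.0]
gripper_width: 0.32
grasp_force: 19.9
```

>>> {"name": "carry_out", "arguments": {"hand": [-0.6,-0.6,-0.6], "linear": [[0,0,-0.04],[0,0,0],[0,0,0]], "yaw": [0,0,0]}}

```text
time_s: 15.88
position: [0.4954, -0.0295, 0.093]
orientation: [[0.111, 0.994, -0.001], [0.994, -0.111, -0.001], [-0.001, -0.001, -1.0]]
contact_force: [-0.8, -0.6, -2.1]
gripper_width: 0.322
grasp_force: 20.0
```

>>> {"name": "carry_out", "arguments": {"hand": [-0.6,-0.6,-0.6,-0.6], "linear": [[0,0,-0.04],[0,0,0],[0,0,-0.02],[0,0,0]], "yaw": [0,0,0,0]}}

```text
time_s: 16.22
position: [0.4955, -0.0295, 0.0942]
orientation: [[0.111, 0.994, -0.001], [0.994, -0.111, -0.001], [-0.001, -0.001, -1.0]]
contact_force: [-1.0, -1.1, -1.6]
gripper_width: 0.321
grasp_force: 19.9
```

>>> {"name": "carry_out", "arguments": {"hand": [-0.6,-0.6,-0.6,-0.6], "linear": [[0,0,-0.04],[0,0,0],[0,0,-0.02],[0,0,0]], "yaw": [0,0,0,0]}}

```text
time_s: 16.55
position: [0.4955, -0.0294, 0.0954]
orientation: [[0.111, 0.994, -0.001], [0.994, -0.111, -0.0], [-0.001, -0.001, -1.0]]
contact_force: [-1.4, -2.3, -2.4]
gripper_width: 0.315
grasp_force: 19.9
```

>>> {"name": "carry_out", "arguments": {"hand": [-0.6,-0.6,-0.6,-0.6], "linear": [[0,0,-0.04],[0,0,0],[0,0,-0.03],[0,0,0]], "yaw": [0,0,0,0]}}

```text
time_s: 16.88
position: [0.4956, -0.0293, 0.0969]
orientation: [[0.111, 0.994, -0.001], [0.994, -0.111, -0.0], [-0.0, -0.001, -1.0]]
contact_force: [-2.4, -2.4, -2.3]
gripper_width: 0.319
grasp_force: 19.9
```

The pawl came up through 0.155 rad with only grip friction of about 2 N, so it's loose. I'll swing it over along its arc.

>>> {"name": "carry_out", "arguments": {"hand": [-0.6,-0.6,-0.6,-0.6,-0.6,-0.6,-0.6,-0.6], "linear": [[-0.04,-0.025,-0.244],[-0.041,0,-0.241],[-0.065,0,-0.236],[-0.088,0,-0.228],[-0.111,0,-0.218],[-0.132,0,-0.206],[0,0,0],[0,0,0]], "yaw": [0,0,0,0,0,0,0,0]}}

```text
time_s: 17.55
position: [0.4946, -0.0383, 0.1248]
orientation: [[0.111, 0.994, 0.001], [0.994, -0.111, 0.001], [0.001, 0.001, -1.0]]
contact_force: [-0.8, 3.8, 0.9]
gripper_width: 0.323
grasp_force: 20.1
```

>>> {"name": "carry_out", "arguments": {"hand": [-0.6,-0.6,-0.6,-0.6,-0.6,-0.6,-0.6,-0.6,-0.6,-0.6], "linear": [[-0.14,0,-0.192],[-0.171,0,-0.176],[-0.187,0,-0.158],[-0.202,0,-0.138],[-0.215,0,-0.118],[-0.226,0,-0.096],[-0.234,0,-0.073],[-0.24,0,-0.049],[0,0,0],[0,0,0]], "yaw": [0,0,0,0,0,0,0,0,0,0]}}

```text
time_s: 18.38
position: [0.4908, -0.0713, 0.1448]
orientation: [[0.112, 0.994, 0.0], [0.994, -0.112, -0.0], [-0.0, 0.0, -1.0]]
contact_force: [-2.1, 4.4, 5.6]
gripper_width: 0.318
grasp_force: 20.8
```

>>> {"name": "carry_out", "arguments": {"hand": [-0.6,-0.6,-0.6,-0.6,-0.6,-0.6,-0.6,-0.6,-0.6], "linear": [[-0.244,-0.02,-0.06],[-0.245,0,-0.01],[-0.244,0,0.024],[-0.24,0,0.049],[-0.234,0,0.072],[-0.225,0,0.09],[-0.215,0,0.11],[0,0,0],[0,0,0]], "yaw": [0,0,0,0,0,0,0,0,0]}}

```text
time_s: 19.13
position: [0.4868, -0.1052, 0.1392]
orientation: [[0.112, 0.994, 0.0], [0.994, -0.112, -0.003], [-0.003, 0.001, -1.0]]
contact_force: [-1.3, -0.3, 4.6]
gripper_width: 0.315
grasp_force: 20.6
```

>>> {"name": "carry_out", "arguments": {"hand": [-0.6,-0.6,-0.6,-0.3,0,0.1,0.1,0.1,0.1,0.1], "linear": [[-0.2,0,0.138],[-0.1,0,0.08],[0,0,0],[0,0,0],[0,0,0],[0,0,-0.3],[0,0,-0.8],[0,0,-0.8],[0,0,0],[0,0,0]], "yaw": [0,0,0,0,0,0,0,0,0,0]}}

```text
time_s: 19.97
position: [0.4868, -0.1097, 0.1733]
orientation: [[0.111, 0.994, 0.002], [0.994, -0.111, -0.001], [-0.001, 0.002, -1.0]]
contact_force: [0.3, -0.8, 0.0]
gripper_width: 0.55
grasp_force: 0.0
```

Run:
```python
from h import *
f=bot.grab_frame('wrist');f2=bot.grab_frame('top')
a=f2['color'][195:305,205:385]
im=np.hstack([cv2.resize(f['color'],(400,300)),cv2.resize(a[:, 60:],(400,367),interpolation=cv2.INTER_CUBIC)[:300]])
f3=bot.grab_frame('scene')['color'][205:315,265:411]
im=np.vstack([im,cv2.resize(np.hstack([f3,f2['color'][195:305,225:371]]),(800,300),interpolation=cv2.INTER_CUBIC)])
cv2.imwrite('pics/c3.png',im);print(bot.read_state()['position'],bot.read_state()['joints'].round(2))
```

```text
[ 0.48543339 -0.10929383  0.17169312] [-0.22  0.17 -0.42  0.99 -0.    1.46]
```

View pics/c3.png

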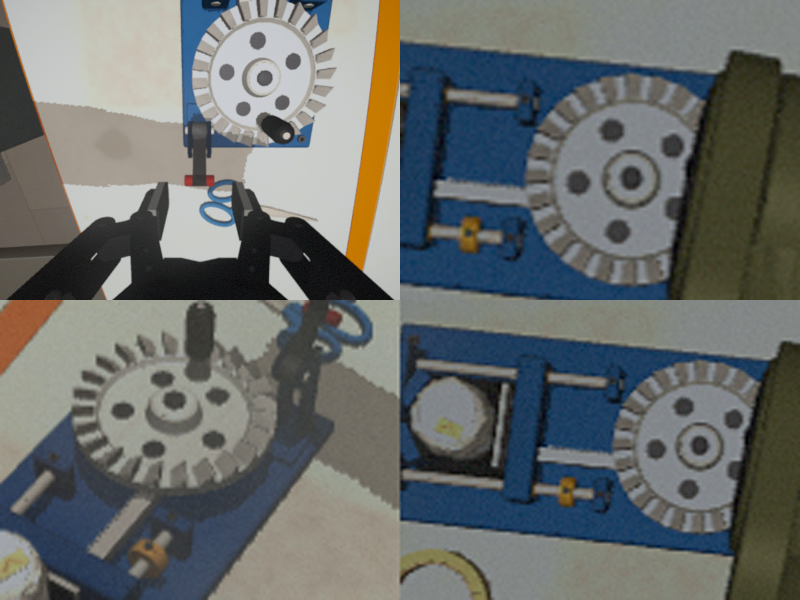

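The pawl is thrown over: in the wrist view its red grip lies at about (200,180), beyond the cheeks, and the nose is clear of the teeth. Now back to the knob.

>>> {"name": "carry_out", "arguments": {"hand": [0.1,0.1,0.1,0.1,0.1,0.1,0.1,0.1,0.1,0.1,0.1,0.1,0.1,0.1,0.1,0.1,0.1,0.1,0.1,0.1], "linear": [[0,0,0],[0,0,0],[0,0,0],[0,0,0],[0,0,0],[0,0,0],[0,0,0],[0,0,0],[0,0,0],[0,0,0],[0,0,0],[0,0,0],[0,0,0],[0,0,0],[0,0,0],[0,0,0],[0,0,0],[0,0,0],[0,0,0],[0,0,0]], "yaw": [-1,-1,-1,-1,-1,-1,-1,-1,-1,-1,-1,-1,-1,-1,-1,-1,-1,-1,-1,-1]}}

```text
time_s: 21.78
position: [0.4853, -0.1092, 0.1715]
orientation: [[-0.96, 0.279, -0.002], [0.279, 0.96, 0.0], [0.002, -0.0, -1.0]]
contact_force: [-0.8, -0.1, 0.2]
gripper_width: 0.549
grasp_force: 0.0
```

>>> {"name": "carry_out", "arguments": {"hand": [0.1,0.1,0.1,0.1,0.1,0.1,0.1,0.1,0.1,0.1], "linear": [[0,0,0],[0,0,0],[0,0,0],[-0.76,0.34,0],[-0.76,0.34,0],[-0.76,0.34,0],[-0.76,0.34,0],[-0.75,0.34,0],[0,0,0],[0,0,0]], "yaw": [-1,-1,-0.5,0,0,0,0,0,0,0]}}

```text
time_s: 22.62
position: [0.5647, -0.0838, 0.1713]
orientation: [[-0.994, 0.11, -0.002], [0.11, 0.994, 0.0], [0.002, -0.0, -1.0]]
contact_force: [-0.6, 1.1, 0.4]
gripper_width: 0.553
grasp_force: 0.0
```

Run:
```python
from h import *
f=bot.grab_frame('wrist');cv2.imwrite('pics/w4.png',f['color'][120:,100:540]);c=cal('w',f)
s=bot.read_state();print(s['position'],s['orientation'][:2,1],s['time_s'])
print(proj(c,[.566,-.0838,.121])[0]-[100,120], proj(c,[.561,-.0838,.121])[0]-[100,120],proj(c,[.562,-.0359,.07])[0]-[100,120])
```

```text
[ 0.56409858 -0.08391582  0.17147771] [0.11068535 0.99385548] 22.6667
[219.99482614 158.23362192] [219.01095268 150.16163211] [287.64330519 114.06086247]
```

View pics/w4.png

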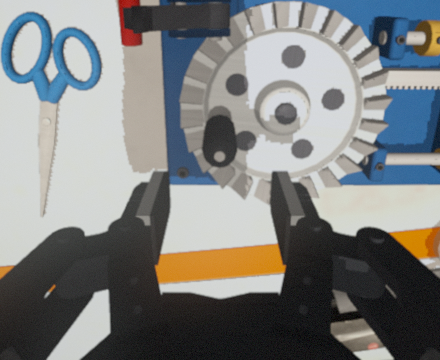

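The knob top is at (220,156) in the crop, where I expected it. I'll descend, grip, and start winding counter-clockwise.

>>> {"name": "carry_out", "arguments": {"hand": [0.1,0.1,0.1,0.1,0.1,0.1,-0.2,-0.5,-0.6,-0.7,-0.8,-1,-1,-1], "linear": [[0,0,0.8],[0,0,0.9],[0,0,0.8],[0,0,0.6],[0,0,0.35],[0,0,0],[0,0,0],[0,0,0],[0,0,0],[0,0,0],[0,0,0],[0,0,0],[0,0,0],[0,0,0]], "yaw": [0,0,0,0,0,0,0,0,0,0,0,0,0,0], "newtons": 50}}

```text
time_s: 23.83
position: [0.5656, -0.0842, 0.1045]
orientation: [[-0.994, 0.111, 0.001], [0.111, 0.994, -0.001], [-0.001, -0.0, -1.0]]
contact_force: [-1.9, -0.3, 6.6]
gripper_width: 0.232
grasp_force: 48.9
```

>>> {"name": "carry_out", "arguments": {"hand": [-1,-1,-1,-1,-1,-1,-1,-1], "linear": [[-0.228,0.056,0],[-0.221,0.078,0],[-0.212,0.1,0],[-0.201,0.121,0],[-0.188,0.141,0],[-0.173,0.158,0],[0,0,0],[0,0,0]], "yaw": [0,0,0,0,0,0,0,0]}}

```text
time_s: 24.5
position: [0.5902, -0.0757, 0.1045]
orientation: [[-0.994, 0.112, -0.001], [0.112, 0.994, -0.004], [0.001, -0.004, -1.0]]
contact_force: [-6.1, -5.7, 9.1]
gripper_width: 0.232
grasp_force: 49.4
```

```bash
sed -i 's/-.0359\])/-.0373])/' st.py; python3 st.py 2
```

```text
t 24.55 P [ 0.5902 -0.0757  0.1045] R 47.63 th_vice -0.8254 Fcw on knob [-8.31 -8.07] Frad on tool [1.   1.55] Fz [9.1 8.6]
```

>>> {"name": "carry_out", "arguments": {"hand": [-1,-1,-1,-1,-1,-1,-1,-1,-1], "linear": [[-0.157,0.175,0],[-0.138,0.19,0],[-0.119,0.203,0],[-0.098,0.214,0],[-0.076,0.222,0],[-0.053,0.229,0],[-0.031,0.233,0],[0,0,0],[0,0,0]], "yaw": [0,0,0,0,0,0,0,0,0]}}

```text
time_s: 25.3
position: [0.6087, -0.0488, 0.1046]
orientation: [[-0.994, 0.112, 0.002], [0.112, 0.994, -0.006], [-0.003, -0.005, -1.0]]
contact_force: [0.5, -9.9, 3.4]
gripper_width: 0.229
grasp_force: 49.0
```

```bash
python3 st.py 2
python3 - <<'E'
from h import *
f=bot.grab_frame('top');cv2.imwrite('pics/t5.png',cv2.resize(f['color'][200:300,205:345],None,fx=5.7,fy=5.7,interpolation=cv2.INTER_CUBIC))
E
```

```text
t 25.35 P [ 0.6087 -0.0488  0.1046] R 48.06 th_vice -0.1293 Fcw on knob [-9.52 -8.51] Frad on tool [2.89 3.19] Fz [3.4 3.1]
```

View pics/t5.png

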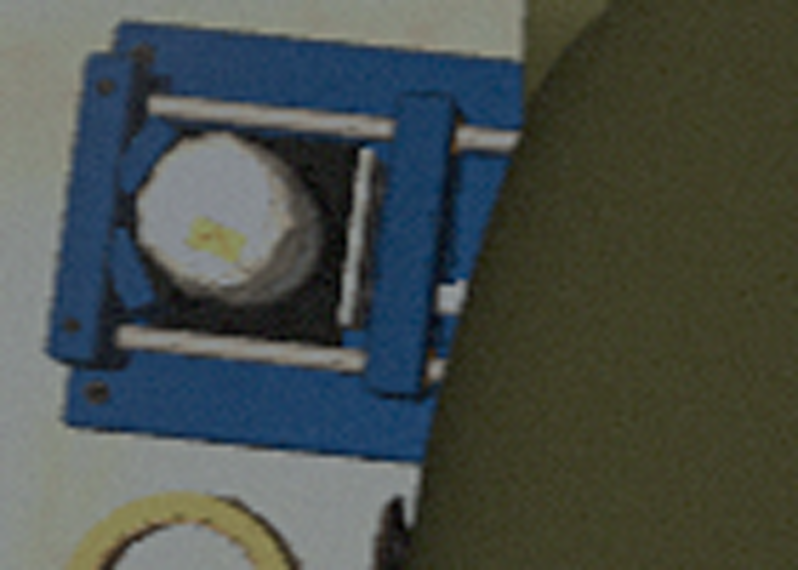

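>>> {"name": "carry_out", "arguments": {"hand": [-1,-1,-1,-1,-1], "linear": [[-0.01,0.235,0],[0.016,0.234,0],[0.04,0.231,0],[0,0,0],[0,0,0]], "yaw": [0,0,0,0,0]}}

```text
time_s: 25.82
position: [0.61, -0.0347, 0.1046]
orientation: [[-0.994, 0.112, 0.004], [0.112, 0.994, -0.006], [-0.004, -0.005, -1.0]]
contact_force: [3.4, -9.0, 1.5]
gripper_width: 0.229
grasp_force: 48.9
```

```bash
python3 st.py 2
python3 - <<'E'
from h import *
p=np.load('vice.npy');c,s=np.cos(p[2]),np.sin(p[2]);R=np.array([[c,-s],[s,c]])
T=lambda u,v:(205+(u+.5)/4.4-.5,195+(v+.5)/4.4-.5)
V=lambda uv,z:R.T@(atz(CAL['top'],uv,z)[:2]-p[:2])
print('jaw face start',V(T(302,320),.059),V(T(327,100),.059),'collar face',V(T(344,307),.048),V(T(345,307),.036))
T5=lambda u,v:(205+(u+.5)/5.7-.5,200+(v+.5)/5.7-.5)
print('jaw at t5',V(T5(427,385),.059),V(T5(455,105),.059))
E
```

```text
t 25.87 P [ 0.61   -0.0347  0.1046] R 48.12 th_vice 0.1661 Fcw on knob [-9.15 -8.73] Frad on tool [2.94 2.44] Fz [1.5 1.7]
jaw face start [-0.06010147  0.02722352] [0.06013221 0.02801853] collar face [-0.05013473  0.00693456] [-0.04933265  0.00785425]
jaw at t5 [-0.05807099  0.01257955] [0.05986386 0.01476408]
```

Measured from the pictures, contact should come at a knob angle of about 0.37 rad, and it's now at 0.17. I'll use small steps from here.

>>> {"name": "carry_out", "arguments": {"hand": [-1,-1,-1,-1], "linear": [[0.029,0.114,0],[0.034,0.113,0],[0,0,0],[0,0,0]], "yaw": [0,0,0,0]}}

```text
time_s: 26.2
position: [0.6096, -0.0304, 0.1046]
orientation: [[-0.994, 0.113, 0.004], [0.113, 0.994, -0.006], [-0.005, -0.006, -1.0]]
contact_force: [3.6, -9.2, 1.1]
gripper_width: 0.232
grasp_force: 48.9
```

```bash
python3 st.py 2
```

```text
t 26.25 P [ 0.6096 -0.0304  0.1046] R 48.09 th_vice 0.2563 Fcw on knob [ -9.67 -10.47] Frad on tool [2.26 1.95] Fz [1.1 0.6]
```

>>> {"name": "carry_out", "arguments": {"hand": [-1,-1,-1], "linear": [[0.04,0.111,0],[0,0,0],[0,0,0]], "yaw": [0,0,0]}}

```text
time_s: 26.5
position: [0.6092, -0.0282, 0.1046]
orientation: [[-0.994, 0.113, 0.005], [0.113, 0.994, -0.006], [-0.005, -0.006, -1.0]]
contact_force: [4.0, -10.2, 0.8]
gripper_width: 0.233
grasp_force: 49.0
```

```bash
python3 st.py 2
```

```text
t 26.55 P [ 0.6092 -0.0281  0.1046] R 48.09 th_vice 0.3034 Fcw on knob [-10.72 -10.74] Frad on tool [1.95 1.58] Fz [0.8 0.4]
```

>>> {"name": "carry_out", "arguments": {"hand": [-1,-1,-1], "linear": [[0.03,0.065,0],[0,0,0],[0,0,0]], "yaw": [0,0,0]}}

```text
time_s: 26.8
position: [0.609, -0.0268, 0.1047]
orientation: [[-0.994, 0.113, 0.005], [0.113, 0.994, -0.006], [-0.006, -0.006, -1.0]]
contact_force: [4.5, -10.5, -0.3]
gripper_width: 0.236
grasp_force: 49.0
```

```bash
python3 st.py 2
```

```text
t 26.85 P [ 0.6089 -0.0269  0.1046] R 48.09 th_vice 0.3307 Fcw on knob [-11.22 -10.29] Frad on tool [2.12 1.76] Fz [-0.3 -0. ]
```

>>> {"name": "carry_out", "arguments": {"hand": [-1,-1,-1], "linear": [[0.035,0.087,0],[0,0,0],[0,0,0]], "yaw": [0,0,0]}}

```text
time_s: 27.1
position: [0.6085, -0.025, 0.1046]
orientation: [[-0.994, 0.113, 0.005], [0.113, 0.994, -0.006], [-0.006, -0.006, -1.0]]
contact_force: [5.2, -10.3, 0.4]
gripper_width: 0.231
grasp_force: 49.0
```

>>> {"name": "carry_out", "arguments": {"hand": [-1,-1,-1], "linear": [[0.037,0.086,0],[0,0,0],[0,0,0]], "yaw": [0,0,0]}}

```text
time_s: 27.35
position: [0.608, -0.0232, 0.1046]
orientation: [[-0.994, 0.113, 0.005], [0.113, 0.994, -0.006], [-0.006, -0.005, -1.0]]
contact_force: [5.7, -10.4, 1.0]
gripper_width: 0.229
grasp_force: 49.0
```

```bash
python3 st.py 2
```

```text
t 27.4 P [ 0.608  -0.0232  0.1046] R 48.08 th_vice 0.4104 Fcw on knob [-11.63 -10.97] Frad on tool [2.36 2.58] Fz [1.  0.2]
```

>>> {"name": "carry_out", "arguments": {"hand": [-1,-1,-1], "linear": [[0.043,0.083,0],[0,0,0],[0,0,0]], "yaw": [0,0,0]}}

```text
time_s: 27.65
position: [0.6073, -0.0214, 0.1046]
orientation: [[-0.994, 0.113, 0.005], [0.113, 0.994, -0.006], [-0.006, -0.005, -1.0]]
contact_force: [5.6, -10.1, -1.4]
gripper_width: 0.227
grasp_force: 49.0
```

>>> {"name": "carry_out", "arguments": {"hand": [-1,-1,-1], "linear": [[0.046,0.081,0],[0,0,0],[0,0,0]], "yaw": [0,0,0]}}

```text
time_s: 27.9
position: [0.6067, -0.0196, 0.1046]
orientation: [[-0.994, 0.113, 0.005], [0.113, 0.994, -0.006], [-0.006, -0.005, -1.0]]
contact_force: [5.8, -9.1, -0.9]
gripper_width: 0.226
grasp_force: 49.0
```

```bash
python3 st.py 2
```

```text
t 27.95 P [ 0.6067 -0.0196  0.1046] R 48.06 th_vice 0.4889 Fcw on knob [-10.56 -11.53] Frad on tool [2.09 0.76] Fz [-0.9 -0.4]
```

>>> {"name": "carry_out", "arguments": {"hand": [-1,-1,-1], "linear": [[0.051,0.079,0],[0,0,0],[0,0,0]], "yaw": [0,0,0]}}

```text
time_s: 28.2
position: [0.606, -0.0179, 0.1046]
orientation: [[-0.994, 0.113, 0.005], [0.113, 0.994, -0.006], [-0.006, -0.005, -1.0]]
contact_force: [6.1, -9.5, -0.6]
gripper_width: 0.228
grasp_force: 49.0
```

>>> {"name": "carry_out", "arguments": {"hand": [-1,-1,-1], "linear": [[0.054,0.077,0],[0,0,0],[0,0,0]], "yaw": [0,0,0]}}

```text
time_s: 28.45
position: [0.6053, -0.0165, 0.1047]
orientation: [[-0.994, 0.113, 0.006], [0.113, 0.994, -0.006], [-0.007, -0.006, -1.0]]
contact_force: [6.2, -11.1, -0.4]
gripper_width: 0.226
grasp_force: 49.1
```

```bash
python3 st.py 2
```

```text
t 28.5 P [ 0.6053 -0.0165  0.1046] R 48.05 th_vice 0.5592 Fcw on knob [-12.72 -12.43] Frad on tool [0.83 1.53] Fz [-0.4 -1.8]
```

>>> {"name": "carry_out", "arguments": {"hand": [-1,-1,-1], "linear": [[0.045,0.055,0],[0,0,0],[0,0,0]], "yaw": [0,0,0]}}

```text
time_s: 28.75
position: [0.6051, -0.0161, 0.1046]
orientation: [[-0.994, 0.113, 0.007], [0.113, 0.994, -0.008], [-0.008, -0.007, -1.0]]
contact_force: [8.0, -12.7, -2.4]
gripper_width: 0.235
grasp_force: 49.0
```

```bash
python3 st.py 2
```

```text
t 28.8 P [ 0.6051 -0.0161  0.1046] R 48.03 th_vice 0.568 Fcw on knob [-14.91 -15.61] Frad on tool [1.55 2.37] Fz [-2.4 -3.1]
```

Contact: the knob has stopped and the force has risen to about 15 N, gentle on the collar. I'll hold briefly, unload, release and retreat.

>>> {"name": "carry_out", "arguments": {"hand": [-1,-1,-1,-1,-1,-1], "linear": [[0,0,0],[0,0,0],[-0.05,-0.06,0],[-0.05,-0.06,0],[0,0,0],[0,0,0]], "yaw": [0,0,0,0,0,0]}}

```text
time_s: 29.3
position: [0.6053, -0.0165, 0.1046]
orientation: [[-0.994, 0.112, 0.004], [0.112, 0.994, -0.003], [-0.005, -0.003, -1.0]]
contact_force: [3.0, -5.9, 1.7]
gripper_width: 0.229
grasp_force: 49.6
```

```bash
python3 st.py 2
```

```text
t 29.35 P [ 0.6053 -0.0165  0.1046] R 48.07 th_vice 0.5598 Fcw on knob [-6.66 -8.34] Frad on tool [0.18 0.24] Fz [1.7 0.8]
```

>>> {"name": "carry_out", "arguments": {"hand": [-1,-1,-0.6,-0.3,0,0.1,0.1,0.1,0.1,0.1,0.1,0.1,0.1], "linear": [[-0.03,-0.04,0],[0,0,0],[0,0,0],[0,0,0],[0,0,0],[0,0,0],[0,0,-0.6],[0,0,-0.9],[0,0,-0.9],[0,0,-0.9],[0,0,-0.9],[0,0,-0.6],[0,0,0]], "yaw": [0,0,0,0,0,0,0,0,0,0,0,0,0]}}

```text
time_s: 30.43
position: [0.6053, -0.0154, 0.2033]
orientation: [[-0.994, 0.111, 0.005], [0.111, 0.994, 0.0], [-0.005, 0.001, -1.0]]
contact_force: [0.8, 0.4, 0.6]
gripper_width: 0.549
grasp_force: 0.0
```

>>> {"name": "carry_out", "arguments": {"hand": [0.1,0.1,0.1,0.1,0.1,0.1,0.1,0.1,0.1,0.1,0.1,0.1,0.1,0.1,0.1], "linear": [[0,-0.9,0],[0,-0.9,0],[0,-0.9,0],[0,-0.9,0],[0,-0.9,0],[0,-0.9,0],[0,-0.9,0],[0,-0.9,0],[0,-0.9,0],[0,-0.9,0],[0,-0.9,0],[0,-0.9,0],[0,-0.9,0],[0,0,0],[0,0,0]], "yaw": [0,0,0,0,0,0,0,0,0,0,0,0,0,0,0]}}

```text
time_s: 31.68
position: [0.5771, -0.2484, 0.1988]
orientation: [[-0.994, 0.112, -0.001], [0.112, 0.994, 0.001], [0.001, 0.001, -1.0]]
contact_force: [-0.3, -0.6, 0.1]
gripper_width: 0.55
grasp_force: 0.0
```

Run:
```python
from h import *
t=bot.grab_frame('top')['color'];s=bot.grab_frame('scene')['color']
r=lambda a,w,h:cv2.resize(a,(w,h),interpolation=cv2.INTER_CUBIC)
cv2.imwrite('pics/end.png',np.vstack([r(t[195:305,205:385],490,299),r(s[185:325,215:445],490,298)]))
print(bot.read_state()['time_s'],bot.read_state()['position'])
```

```text
31.7833 [ 0.5773978  -0.24736604  0.19906236]
```

View pics/end.png

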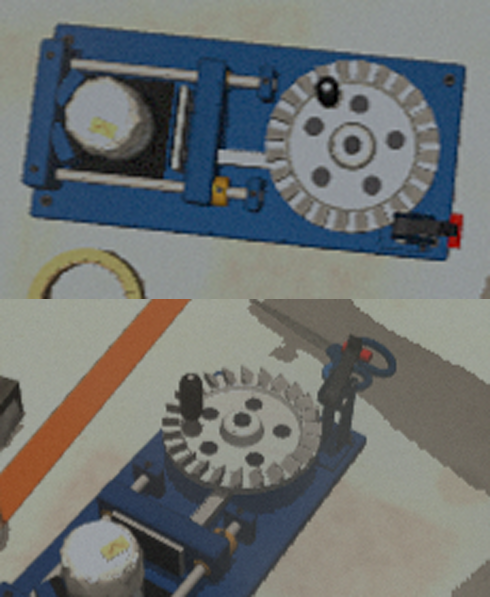

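The picture shows the jaw against the collar at about (217,190), the pawl's red grip over backward at (456,230), and the jar standing in the vee. Handing in.

```bash
python3 -c "
from bench import bot
print(bot.hand_in())"
```

```text
the job is handed in; nothing more can be done
None
```

The pawl is thrown over backward, the jaw is wound back against its brass collar and the jar still stands in its place; I handed the job in at about 32 s, and no verdict came back.

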